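Set out the glaze-decorating kit in its holders

TASK

Put the decorating kit away, each thing in the holder made for it: the marker lying lengthwise in the wooden tray with end walls, the brush lying lengthwise across the two saddles of the open-ended wooden rest, the pocket scale flat and face up on the cork pad between its end strips, and the tall pigment jar upright in the round white dish. Centre each one in its holder, in line with it, and let go.

Things in the scene. Friction and masses are not known exactly. Their poses are not given: they have to be found in the camera images.
- marker_mid (a point): Capped marker pen, round, 135 mm long, 17 mm thick, 20 g, lying flat; it can roll. This point is its middle, on its centre line, 8 mm above the surface it lies on; y runs along its length.
- marker_tray: Fixed light-wood pen tray with end walls. Origin: centre of underside; y along its length. Foot 170 x 60 x 6 mm; cross-bars 14 mm thick at y = -42 and +42 mm, each with a channel 34 mm wide, floor 16 mm up, between round dowels 27 mm high; end walls 24 mm high, 156 mm apart inside. Between the bars is room for fingers down to the foot. Marker seated: marker_mid 24 mm above this origin.
- brush: Round paint brush with wooden handle, 208 mm long, 9 mm wide and 10 mm thick at the middle, 25 g, lying flat. Origin: middle of its underside, a good place to grip. Its length runs along its y axis turned 15 degrees anticlockwise seen from above (direction (-0.259, 0.966) in its frame).
- brush_rest: Fixed light-wood brush rest, no end walls. Origin: centre of underside. Its length runs along y turned 15 degrees anticlockwise, as on the brush (in line: same yaw, or half a turn apart). Foot 150 x 60 x 6 mm; cross-bars 14 mm thick, 60 mm either side of the centre, channel 34 mm wide, floor 16 mm up, dowels 27 mm high; room for fingers between the bars. Seated brush: origin 16 mm above this one.
- pocket_scale: Dark pocket scale, a flat slab 118 x 66 mm, body 14.5 mm thick (17 mm over its button), 0.15 to 0.27 kg. Origin: centre of its underside. Its long side runs along its x axis turned 18 degrees clockwise seen from above (direction (0.951, -0.309) in its frame); grip it across the 66 mm.
- scale_pad: Fixed cork pad 156 x 90 mm, 5 mm thick, with a wooden strip 11 mm high at each short end, 138 mm apart inside; long sides open. Origin: centre of underside. Its length runs along x turned 18 degrees clockwise, as on the scale (in line: same yaw, or half a turn apart). Seated scale: origin 5 mm above this one.
- jar: Tall closed pigment jar of blue powder with white lid, eight-sided body 58 mm across the flats (flats face its x and y axes), 111 mm high, 0.18 to 0.37 kg, standing upright. Origin: centre of its underside, z up.
- jar_dish: Fixed round white dish, 92 mm outside, 16 mm high, for the jar. Inside 82 mm across, floor 5 mm up. Origin: centre of its underside. Seated, the jar's origin is 5 mm above this origin.
Things that resemble listed ones, but are neither listed nor needed, are in the scene too. What is shaped like the pocket_scale but yellow is not meant.

How it is judged:
At the end, for the whole second after the job is handed in: Marker in the pen tray, brush on the open rest, scale flat and face up on the cork pad, jar upright in the dish; each within 15 mm of its holder's centre, resting on its floor, long things within 0.2 rad of the holder's length; all released and at rest (horizontal distance between marker_mid and marker_tray below 0.015 m and z of marker_mid in the frame of marker_tray between 0.019 and 0.029 m and angle between the y axis of marker_mid and the y axis of marker_tray, either way round below 0.2 rad and horizontal distance between brush and brush_rest below 0.015 m and z of brush in the frame of brush_rest between 0.012 and 0.02 m and angle between the y axis of brush and the y axis of brush_rest, either way round below 0.2 rad and linear speed of each of brush, pocket_scale, jar below 0.02 m/s and angular speed of each of brush, pocket_scale, jar below 0.2 rad/s and horizontal distance between pocket_scale and scale_pad below 0.015 m and z of pocket_scale in the frame of scale_pad between 0.002 and 0.008 m and angle between the x axis of pocket_scale and the x axis of scale_pad, either way round below 0.2 rad and angle between each of pocket_scale, jar's own z axis and vertical below 0.06 rad and horizontal distance between jar and jar_dish below 0.015 m and z of jar in the frame of jar_dish between 0.002 and 0.008 m); the robot touches nothing.
It also fails if it takes over 120 s, if anything falls off the work surface, if the arm or the gripper's body presses on something with over 40 N, if the wrist force passes 120 N, or if a joint passes its speed limit or range.

ROBOT

A 7-joint arm with a two-finger parallel gripper is mounted at the origin on the work surface; the furniture and walls round the work are solid. World frame = base frame: x ahead of the robot, y to its left, z up, the work surface at z = 0. Lengths are in m, angles in rad, forces in N, time in s.
With the tool pointing down it reaches from about 0.4 to 0.925 m from the base axis. Payload 5.6 kg.
Tool frame: the origin (TCP) lies at the very end of the fingers, on their centre line; the grasp point (between the pads) lies 19 mm behind it; z points along the fingers, y is the direction in which the jaws open and shut (so a half turn about z gives the same grasp; the last joint's range is limited). The gripper opens to 85 mm and grips with 20 to 120 N. Pads are 22 mm wide; open, the fingers measure 114 mm over their backs; the gripper's body (76 mm by 85 mm) begins 54 mm behind the grasp point. The pads swing forward as they close: fully open they stand 13 mm farther back than shut.
Start: joints at [1.293, 0.468, -0.012, 1.603, 0.006, 1.071, -0.056], TCP at [0.151, -0.632, 0.195] pointing down, gripper open.
Joint ranges: [-2.53, 2.53], [-0.31, 2.02], [-1.57, 1.55], [0.28, 2.44], [-1.29, 4.43], [0.15, 1.84], [-2.92, 2.92]. Speed limits (rad/s): [2.57, 2.57, 3.14, 3.14, 3.14, 3.14, 3.14].

INTERFACE

Orientations are given as a unit quaternion [x, y, z, w].
In Python, from plant import manip, viewer gives the robot as it stands.
- The arm moves only by the tool servo_tool, never from a script. Its argument "rows" is a list that holds one entry, the list of rows, each a list of 5 numbers: the gripper's target within -1 to 1 (shut at 1, half-way at 0, fully open at -1), then the shift along the tool's x, y, z in mm, then the turn about the tool's z in rad. A call has exactly 5 rows; each row is the pose to reach, as a shift and turn from the pose measured when the call began, along the tool's axes at that moment; what a row does not reach only later rows make up. A row lasts 1/8 s, in which the tool goes at most 62.5 mm and 10.7 degrees, less where a joint would pass 70% of its speed; a pose out of reach is approached as far as the arm can. A call with a gripper value outside its range is refused whole. The fingers move at their own pace and stop on an object; "newtons" is the grip in N (left out, the last holds). Time passes only in rows, so rows that repeat a pose let the fingers close, or fill a call up. It gives the time, the measured TCP pose, the force and the opening at its end, in the units of the state.
- manip.get_state(): the state, without advancing time (a new reading comes with each control period).
- viewer.snapshot(name): name is "side" or "top" or "wrist"; returns a dict with "image" (480x640x3 uint8, red, green, blue), "fx", "fy", "cx", "cy" (pixels), "extrinsics" (4x4, takes a point from camera to world coordinates); the wrist camera has in their place "T_tool_cam" (4x4, takes a point from camera to tool coordinates, whose origin is the TCP and whose axes are the flange's). Camera axes: x right, y down, z forward; pixel columns grow to the right and rows downward; lengths in m; the calibration is good to about 2 mm. A picture is of the moment at which its call begins: read the wrist's pose just before it. There is no depth.
- manip.finish_job(): hands the job in, once; it reports no verdict.
The state is a dict: "clock": time; "joint_pos": joint angles; "joint_vel": joint speeds; "effort": joint torques, N m; "ee_pos": TCP position; "tool_rot": TCP orientation; "force": force on the tool from outside, world axes, zero at the start; "moment": the same for the moment, N m; "finger_gap": opening from 0.0 (shut) to 1.0 (fully open).
Only numpy, scipy, OpenCV 4.12 (cv2) and the standard library are available. Lean on these libraries where they do the work, as an engineer would, in place of code of your own. Each camera call takes 0.05 s, during which the arm holds its last target. There are 200 camera calls.

## Working session

There is one attempt and no reset: what is moved stays moved. The work goes in short steps, Python scripts to look and compute and a tool call to move; the robot and the scene stay as the last step left them, time stands still between calls to the robot, and variables do not carry over. Pictures are saved under pics/ and viewed, about 12 in all and at most 16, crops included, and the job is handed in when it is done.

Besides the shell and the picture viewer there is one more tool, called after "Request:" as name([rows], argument=value, ...), one row to a line, values as JSON. servo_tool: Moves the arm, as the interface text tells. Its arguments: {"type":"object","properties":{"rows":{"type":"array"},"newtons":{"type":"number"}},"required":["rows"]}

```bash
ls; mkdir -p pics
cat > h.py <<'E'
import numpy as np,cv2
from scipy.spatial.transform import Rotation as R
from plant import manip,viewer
def snap(n,save=None):
    st=manip.get_state(); s=viewer.snapshot(n)
    if n=='wrist':
        T=np.eye(4);T[:3,:3]=R.from_quat(st['tool_rot']).as_matrix();T[:3,3]=st['ee_pos'];E=T@np.array(s['T_tool_cam'])
    else:E=np.array(s['extrinsics'])
    d=dict(im=s['image'],K=np.array([s['fx'],s['fy'],s['cx'],s['cy']]),E=E)
    if save: cv2.imwrite(f'pics/{save}.png',s['image'][:,:,::-1]); np.savez(f'pics/{save}.npz',**d)
    return d
def ray(d,u,v):
    fx,fy,cx,cy=d['K'];r=d['E'][:3,:3]@np.array([(u-cx)/fx,(v-cy)/fy,1]);return d['E'][:3,3],r
def onz(d,u,v,z):
    o,r=ray(d,u,v);return o+r*(z-o[2])/r[2]
def tri(d1,p1,d2,p2):
    o,a=ray(d1,*p1);q,b=ray(d2,*p2);a=a/np.linalg.norm(a);b=b/np.linalg.norm(b)
    t=np.linalg.lstsq(np.c_[a,-b],q-o,rcond=None)[0];A=o+a*t[0];B=q+b*t[1];return (A+B)/2,np.linalg.norm(A-B)
def proj(d,P):
    p=d['E'][:3,:3].T@(np.asarray(P)-d['E'][:3,3]);fx,fy,cx,cy=d['K'];return fx*p[0]/p[2]+cx,fy*p[1]/p[2]+cy
def load(n): return dict(np.load(f'pics/{n}.npz'))
def go(P,yaw=None):
    """shift (mm) in tool axes to world TCP P; turn so tool y axis heads to yaw (mod pi)"""
    st=manip.get_state();M=R.from_quat(st['tool_rot']).as_matrix()
    s=M.T@(np.asarray(P)-st['ee_pos'])*1000;t=0
    if yaw is not None:
        cur=np.arctan2(M[1,1],M[0,1]);t=-((yaw-cur+np.pi/2)%np.pi-np.pi/2)
    print('shift',s.round(1),'turn',round(t,3),'j7',round(st['joint_pos'][6],2),'t',st['clock'])
E
python3 - <<'E'
from h import *
st=manip.get_state();print(st)
for n in('top','side','wrist'):
    d=snap(n,n+'0');print(n,d['K'],d['E'].round(3).tolist())
E
```

```text
pics
{'clock': 0.0, 'joint_pos': array([ 1.29299916,  0.46841083, -0.01163099,  1.60364798,  0.00599833,
        1.07137714, -0.05630045]), 'joint_vel': array([-2.19486822e-04,  2.81980587e-05, -2.17692418e-03,  1.64922723e-03,
        2.21084944e-03, -1.99589729e-03, -4.07066363e-04]), 'effort': array([-1.04117112e-04, -5.32390344e+01,  2.13386177e-02, -2.51301849e+01,
        1.14233448e-02,  7.63965596e-03,  2.03599228e-06]), 'ee_pos': array([ 0.15101869, -0.63156233,  0.19370648]), 'tool_rot': array([ 9.93118631e-01,  1.17109208e-01, -1.60966096e-04, -8.89815148e-04]), 'force': array([ 0.07336212, -1.33123237,  0.08327583]), 'moment': array([-0.0458043 , -0.01019545,  0.01005528]), 'finger_gap': 1.0033645040670673}
top [554.43436753 554.43436753 321.59162692 236.02058408] [[-0.008, -0.998, 0.066, 0.319], [-1.0, 0.008, 0.004, 0.041], [-0.004, -0.066, -0.998, 1.54], [0.0, 0.0, 0.0, 1.0]]
side [512.09374809 512.09374809 312.16313574 242.18952336] [[-0.999, 0.03, -0.031, 0.46], [0.042, 0.519, -0.853, 1.126], [-0.009, -0.854, -0.52, 0.736], [0.0, 0.0, 0.0, 1.0]]
wrist [378.89749999 378.89749999 325.7903724  239.79322324] [[0.234, -0.921, -0.311, 0.231], [-0.972, -0.223, -0.072, -0.613], [-0.003, 0.32, -0.948, 0.373], [0.0, 0.0, 0.0, 1.0]]
```

View pics/top0.png

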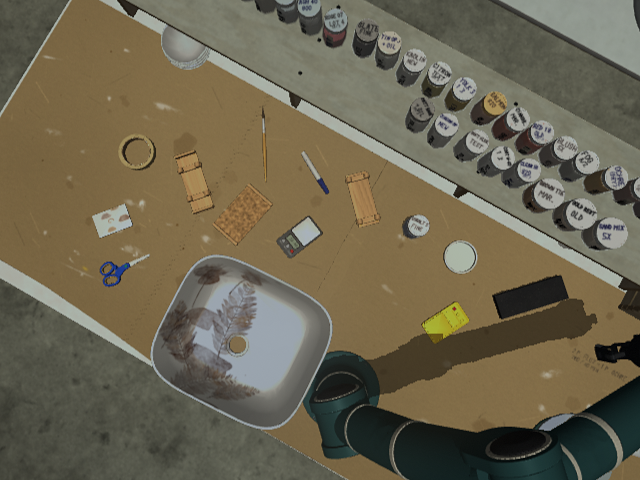

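View pics/side0.png

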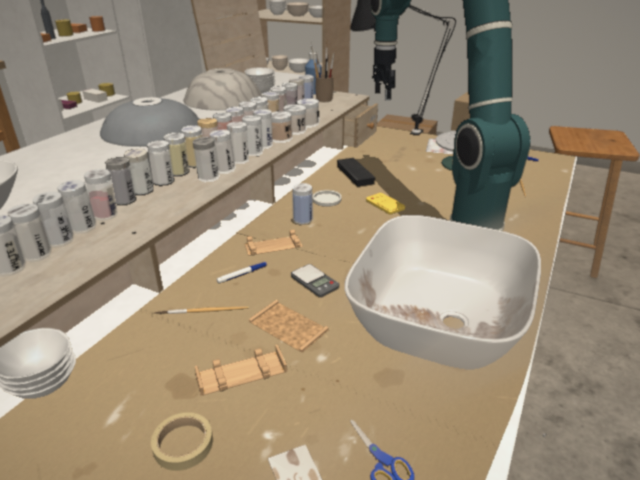

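Top view: jar (417,226), dish (460,257), marker (315,172), brush (264,145), dark scale (300,237), and cork pad (243,214). The two wooden holders are at (195,182) and (362,198). The yellow slab (445,321) and the black block (530,297) are decoys. Next I'll enlarge a crop to tell the holders apart and confirm the objects.

Run:
```python
from h import *
a=cv2.imread('pics/top0.png');b=cv2.imread('pics/side0.png')
A=cv2.resize(a[95:275,160:490],(800,436),interpolation=cv2.INTER_CUBIC);cv2.imwrite('pics/c1.png',A)
B=np.hstack([cv2.resize(b[225:400,140:340],(457,400),interpolation=cv2.INTER_CUBIC),cv2.resize(b[130:210,460:560],(340,272),interpolation=cv2.INTER_CUBIC)[:,:].copy() if 0 else cv2.copyMakeBorder(cv2.resize(b[130:210,460:560],(340,272)),0,128,0,0,0)])
cv2.imwrite('pics/c2.png',B)
d=load('top0')
for n,p in dict(jar=(417,226),dish=(460,257),marker=(315,172),brush=(264,145),scale=(300,237),pad=(243,214),h1=(195,182),h2=(362,198),tape=(136,152),basin=(240,340),shelf1=(340,120),shelf2=(460,190)).items(): print(n,onz(d,*p,0.0).round(3))
```

```text
jar [ 0.447 -0.219  0.   ]
dish [ 0.36  -0.337  0.   ]
marker [0.601 0.063 0.   ]
brush [0.679 0.206 0.   ]
scale [0.419 0.107 0.   ]
pad [0.485 0.265 0.   ]
h1 [0.576 0.4   0.   ]
h2 [ 0.527 -0.067  0.   ]
tape [0.663 0.567 0.   ]
basin [0.136 0.273 0.   ]
shelf1 [ 0.749 -0.008  0.   ]
shelf2 [ 0.547 -0.342  0.   ]
```

View pics/c1.png

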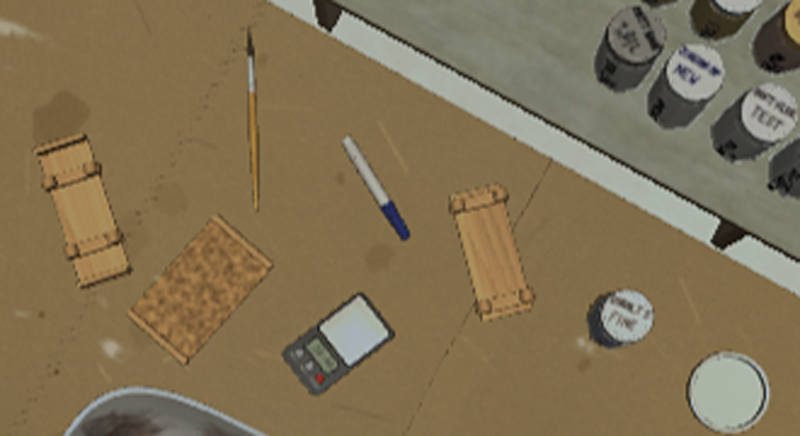

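View pics/c2.png

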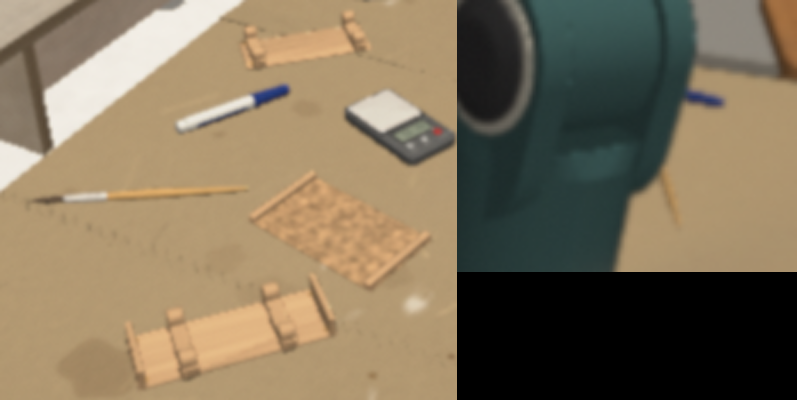

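h1 (195,182) has end walls and its bars sit inboard, so it is marker_tray. h2 (362,198) has bars near its ends and no walls, so it is brush_rest. The marker and brush lengths match (about 0.131 and 0.207 m). The brush and blue item behind the arm are spares. The dark scale with the LCD is the one to use, not the yellow one. Next: triangulate.

Run:
```python
from h import *
t=load('top0');s=load('side0')
T=lambda x,y:(160+x/2.424,95+y/2.422)
S=lambda x,y:(140+x/2.285,225+y/2.286)
for n,a,b in [('mk_w',(346,140),(180,127)),('mk_b',(406,238),(288,90)),('br_tip',(248,28),(32,201)),('br_end',(257,210),(247,189)),
 ('padA',(217,214),(250,218)),('padB',(187,362),(428,236)),('padC',(272,265),(315,174)),('padD',(129,314),(370,286)),('sc1',(360,293),(385,90)),('sc2',(394,333),(455,140))]:
    P,e=tri(t,T(*a),s,S(*b));print(n,P.round(4),round(e,4))
def quad(n,c,z):
    P=np.array([onz(t,*T(*p),z) for p in c]);m=P.mean(0)
    e=[(P[(i+1)%4]-P[i])[:2] for i in range(4)]
    print(n,m.round(4),[round(np.linalg.norm(x),3) for x in e],'ang',[round(np.degrees(np.arctan2(x[1],x[0])),1) for x in e])
quad('tray',[(36,150),(84,136),(130,270),(82,286)],.02)
quad('rest',[(450,196),(500,184),(533,302),(484,320)],.016)
quad('pad',[(217,214),(272,265),(187,362),(129,314)],.008)
quad('scale',[(360,293),(394,333),(316,394),(283,352)],.012)
# jar lid & dish by colour
for n,(c0,z) in dict(jar=((627,315),.111),dish=((728,392),.016)).items(): print(n,onz(t,*T(*c0),z).round(4))
```

```text
mk_w [0.6526 0.0972 0.008 ] 0.0034
mk_b [0.5391 0.029  0.0056] 0.0019
br_tip [0.7857 0.2103 0.005 ] 0.0045
br_end [0.5739 0.2006 0.0029] 0.0013
padA [0.5687 0.2467 0.004 ] 0.0028
padB [0.3986 0.2812 0.0034] 0.0017
padC [0.5079 0.1833 0.0057] 0.0046
padD [0.4546 0.3475 0.0051] 0.001
sc1 [0.4519 0.0833 0.0412] 0.0427
sc2 [ 0.3929  0.0502 -0.0482] 0.0839
tray [0.5732 0.3977 0.02  ] [np.float64(0.057), np.float64(0.164), np.float64(0.057), np.float64(0.166)] ang [np.float64(-74.0), np.float64(-161.0), np.float64(108.1), np.float64(18.9)]
rest [ 0.5236 -0.0686  0.016 ] [np.float64(0.059), np.float64(0.141), np.float64(0.06), np.float64(0.148)] ang [np.float64(-76.9), np.float64(-165.3), np.float64(109.7), np.float64(14.6)]
pad [0.4834 0.2641 0.008 ] [np.float64(0.087), np.float64(0.147), np.float64(0.087), np.float64(0.153)] ang [np.float64(-133.4), np.float64(138.7), np.float64(50.1), np.float64(-41.3)]
scale [0.4193 0.1073 0.012 ] [np.float64(0.06), np.float64(0.113), np.float64(0.061), np.float64(0.111)] ang [np.float64(-140.2), np.float64(127.6), np.float64(37.8), np.float64(-52.8)]
jar [ 0.4401 -0.205   0.111 ]
dish [ 0.3596 -0.3339  0.016 ]
```

Run:
```python
from h import *
go([.44,-.205,.25]);print(manip.get_state()['joint_pos'])
```

```text
shift [ 380.3 -347.9  -55.6] turn 0 j7 -0.06 t 0.15
[ 1.29304435  0.46818211 -0.01161965  1.60339975  0.00602228  1.07138047
 -0.05635191]
```

Request:
servo_tool([
  [[-1,50,-45,-40,0],[-1,100,-90,-56,0],[-1,145,-132,-56,0],[-1,190,-174,-56,0],[-1,230,-210,-56,0]],
])

```text
clock: 0.78
ee_pos: [0.3209, -0.3809, 0.2503]
tool_rot: [0.993, 0.117, 0.0, -0.0]
force: [1.2, -0.7, -0.2]
finger_gap: 0.997
```

Request:
servo_tool([
  [[-1,45,-41,0,0],[-1,90,-82,0,0],[-1,130,-119,0,0],[-1,150,-138,0,0],[-1,150,-138,0,0]],
])

```text
clock: 1.4
ee_pos: [0.4357, -0.2095, 0.2504]
tool_rot: [0.993, 0.119, 0.0, -0.001]
force: [-1.0, -0.3, 0.3]
finger_gap: 1.001
```

Run:
```python
from h import *
go([.44,-.205,.25]);print(manip.get_state()['joint_pos'])
d=snap('wrist','w1')
print(proj(d,[.44,-.205,.111]),proj(d,[.36,-.334,.016]))
d=snap('top','top1')
```

```text
shift [ 5.3 -3.4  0.4] turn 0 j7 -1.0 t 1.4
[ 0.68127508  0.14863626 -0.33091559  1.91625825  0.0529418   1.08571797
 -1.0022907 ]
(np.float64(322.1746106562868), np.float64(206.34885207963035)) (np.float64(412.5937842706521), np.float64(276.5188808665225))
```

View pics/w1.png

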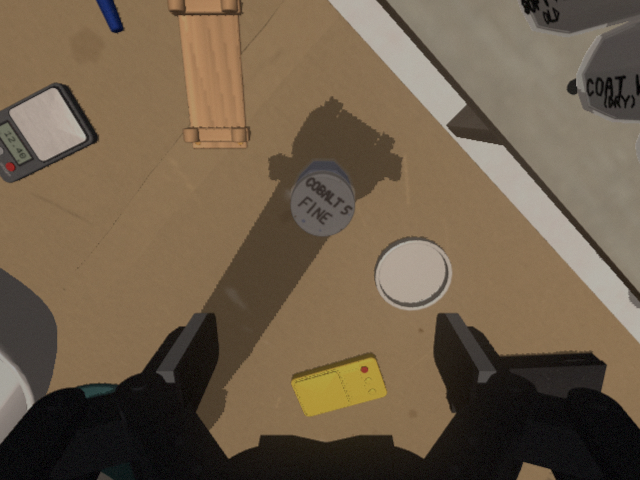

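Jar lid is at (323,204) and dish at (413,273), both within 3 px of the prediction. Next I'll get the octagon's direction from the visible base edge.

Run:
```python
from h import *
d=load('w1');a=d['im'][:,:,::-1]
cv2.imwrite('pics/c3.png',cv2.resize(a[150:245,275:375],(800,760),interpolation=cv2.INTER_CUBIC)[:600])
```

```text
(no output)
```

View pics/c3.png

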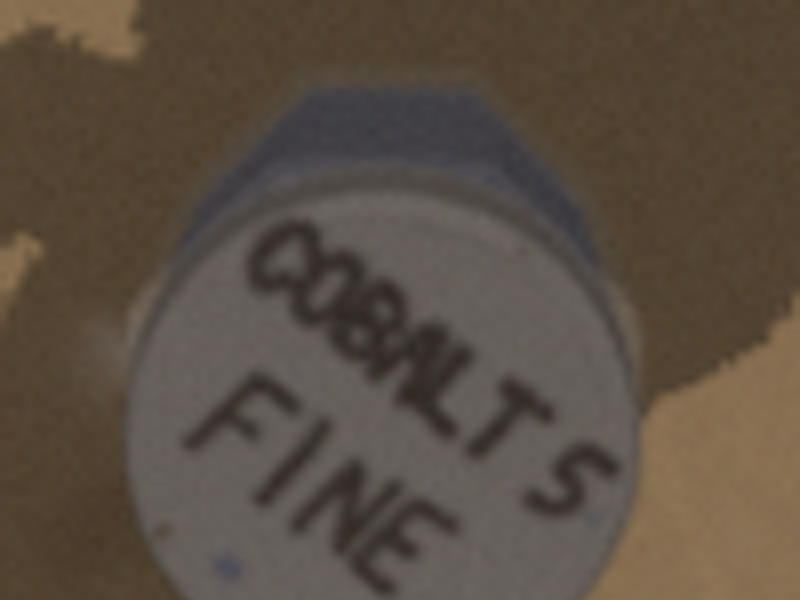

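The octagon's flat runs level in the image, so the current yaw suits the grasp.

Run:
```python
from h import *
d=load('w1');x=d['E'][:3,0];print('tool x', R.from_quat(manip.get_state()['tool_rot']).as_matrix()[:,0].round(3))
X=R.from_quat(manip.get_state()['tool_rot']).as_matrix()[:,0]
b=onz(d,324,161,0);print('base',b.round(4),(b-.029*X).round(4),'lid@.111',onz(d,323,204,.111).round(4),'top')
t=load('top0')
# lid height: two views
for uv in [(160+627/2.424,95+315/2.422)]:print(tri(t,uv,d,(323,204)))
u,v=413,273;print('dish',onz(d,u,v,.016).round(4),tri(t,(160+728/2.424,95+392/2.422),d,(u,v)))
go([*onz(d,323,204,.111)[:2],.055])
```

```text
tool x [ 0.973  0.232 -0.001]
base [ 0.4647 -0.1998  0.    ] [ 0.4364 -0.2065  0.    ] lid@.111 [ 0.4422 -0.2052  0.111 ] top
(array([ 0.44067903, -0.20576493,  0.10501525]), np.float64(0.0006223532088654461))
dish [ 0.3645 -0.3331  0.016 ] (array([ 0.35994451, -0.33710057,  0.00372185]), np.float64(0.00036143477320484596))
shift [  9.6  -5.  195.2] turn 0 j7 -1.0 t 1.5
```

Request:
servo_tool([
  [[-1,8,-5,0,0],[-1,8,-5,50,0],[-1,8,-5,100,0],[-1,8,-5,145,0],[-1,8,-5,180,0]],
])

```text
clock: 2.12
ee_pos: [0.4399, -0.206, 0.0684]
tool_rot: [0.993, 0.116, -0.001, -0.001]
force: [-0.4, -1.3, 0.9]
finger_gap: 0.999
```

Request:
servo_tool([
  [[-1,0,0,14,0],[1,0,0,14,0],[1,0,0,14,0],[1,0,0,14,0],[1,0,0,14,0]],
], newtons=50)

```text
clock: 2.75
ee_pos: [0.4412, -0.2063, 0.056]
tool_rot: [0.993, 0.116, 0.0, 0.0]
force: [0.3, 1.2, 7.1]
finger_gap: 0.625
```

Request:
servo_tool([
  [[1,0,0,0,0],[1,0,0,0,0],[1,0,0,-15,0],[1,0,0,-40,0],[1,0,0,-60,0]],
])

```text
clock: 3.38
ee_pos: [0.4413, -0.2063, 0.1175]
tool_rot: [0.993, 0.116, 0.001, 0.0]
force: [1.1, -0.8, -2.8]
finger_gap: 0.628
```

Run:
```python
from h import *
go([.362,-.335,.12])
```

```text
shift [-106.8  106.9   -2.5] turn 0 j7 -1.1 t 3.375
```

Request:
servo_tool([
  [[1,-30,30,0,0],[1,-65,65,0,0],[1,-95,96,0,0],[1,-107,107,0,0],[1,-107,107,0,0]],
])

```text
clock: 4.0
ee_pos: [0.3613, -0.3357, 0.1178]
tool_rot: [0.993, 0.115, 0.001, 0.0]
force: [-0.2, 0.7, -3.1]
finger_gap: 0.627
```

Run:
```python
from h import *
go([.362,-.334,.064]);d=snap('wrist','w2');snap('top','top2')
im=d['im'].copy();p=proj(d,[.362,-.334,.005]);print(p)
m=cv2.imread('pics/w2.png')
cv2.imwrite('pics/c4.png',m)
```

```text
shift [ 0.9 -1.6 53.8] turn 0 j7 -0.76 t 4.0
(np.float64(323.8009422425996), np.float64(219.55654640475697))
```

View pics/c4.png

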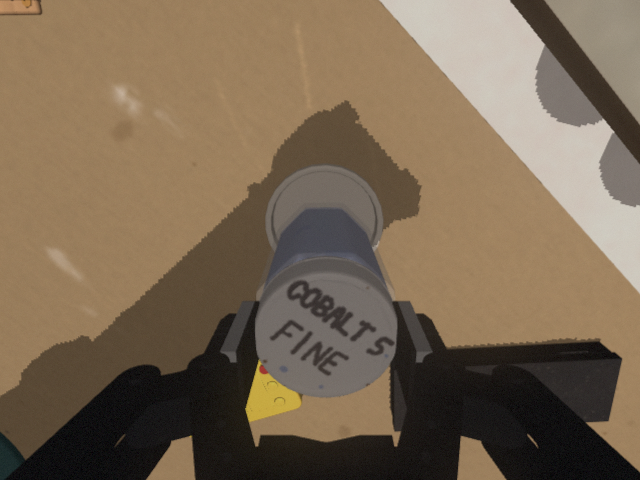

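Jar is held upright over the dish. The rim centre is at about (324,220), against a prediction of (324,220). Lowering.

Request:
servo_tool([
  [[1,1,-2,15,0],[1,1,-2,30,0],[1,1,-2,45,0],[1,1,-2,53,0],[1,1,-2,56,0]],
])

```text
clock: 4.72
ee_pos: [0.3631, -0.3312, 0.061]
tool_rot: [0.993, 0.117, 0.001, -0.001]
force: [-1.8, 4.6, 14.1]
finger_gap: 0.625
```

Request:
servo_tool([
  [[1,0,0,1,0],[-1,0,0,0,0],[-1,0,0,0,0],[-1,0,0,0,0],[-1,0,0,0,0]],
])

```text
clock: 5.35
ee_pos: [0.3632, -0.3313, 0.0611]
tool_rot: [0.993, 0.117, 0.001, -0.001]
force: [0.1, -0.5, -0.9]
finger_gap: 0.997
```

Request:
servo_tool([
  [[-1,0,0,-40,0],[-1,0,0,-90,0],[-1,0,0,-140,0],[-1,0,0,-180,0],[-1,0,0,-190,0]],
])

```text
clock: 5.98
ee_pos: [0.3641, -0.3325, 0.2539]
tool_rot: [0.993, 0.117, 0.002, 0.002]
force: [0.0, -1.0, -0.2]
finger_gap: 1.0
```

Run:
```python
from h import *
# short axis of scale: world ~38.8deg -> jaws
go([.419,.107,.22],np.radians(38.5));print(manip.get_state()['joint_pos'].round(2))
```

```text
shift [ 155.2 -414.9   33. ] turn 1.133 j7 -0.71 t 5.975
[ 0.93  0.15 -0.28  1.9   0.05  1.09 -0.71]
```

Run:
```python
from h import *
t=load('top0');s=load('side0')
for a,b in [((215,256),(350,285)),((325,290),(395,222)),((331,325),(450,222)),((175,285),(372,330))]:print(tri(t,a,s,b))
for z in (0,.12,.15):print(z,[onz(t,*p,z).round(3)[:2] for p in [(215,256),(310,275),(330,310)]])
```

```text
(array([0.3599794 , 0.31565979, 0.14217824]), np.float64(0.007146570086695618))
(array([0.24707408, 0.04434157, 0.13024119]), np.float64(0.05805250515356727))
(array([0.13579998, 0.03914431, 0.12448575]), np.float64(0.1063711756357344))
(array([0.30854052, 0.42013647, 0.11491025]), np.float64(0.03560281481621757))
0 [array([0.368, 0.343]), array([0.313, 0.079]), array([0.216, 0.025])]
0.12 [array([0.364, 0.32 ]), array([0.314, 0.076]), array([0.224, 0.026])]
0.15 [array([0.363, 0.314]), array([0.314, 0.076]), array([0.226, 0.026])]
```

Request:
servo_tool([
  [[-1,0,-62,0,-0.18],[-1,20,-124,0,-0.36],[-1,50,-180,0,-0.54],[-1,80,-235,0,-0.72],[-1,105,-285,0,-0.9]],
])

```text
clock: 6.6
ee_pos: [0.3998, -0.029, 0.2527]
tool_rot: [0.842, 0.539, 0.001, 0.002]
force: [1.1, 0.1, 0.4]
finger_gap: 1.002
```

Run:
```python
from h import *
go([.419,.107,.24],np.radians(38.5));print(manip.get_state()['joint_pos'].round(2))
```

```text
shift [131.6 -39.5  12.4] turn -1.103 j7 -0.43 t 6.6
[ 0.63 -0.   -0.63  2.07  0.    1.07 -0.43]
```

Request:
servo_tool([
  [[-1,30,-8,0,-0.18],[-1,60,-16,0,-0.36],[-1,90,-24,0,-0.54],[-1,115,-34,6,-0.72],[-1,132,-40,12,-0.9]],
])

```text
clock: 7.22
ee_pos: [0.418, 0.1087, 0.2394]
tool_rot: [0.52, 0.854, -0.0, 0.002]
force: [0.2, -0.2, -0.3]
finger_gap: 0.993
```

Request:
servo_tool([
  [[-1,0,0,0,-0.18],[-1,0,0,0,-0.2],[-1,0,0,0,-0.2],[-1,0,0,0,-0.2],[-1,0,0,0,-0.2]],
])

```text
clock: 7.85
ee_pos: [0.418, 0.1086, 0.2395]
tool_rot: [0.433, 0.901, -0.0, 0.002]
force: [0.5, 0.2, -1.0]
finger_gap: 1.002
```

Run:
```python
from h import *
d=snap('wrist','w3');snap('top','top3')
go([.419,.107,.24],np.radians(38.5));print(manip.get_state()['joint_pos'].round(2),manip.get_state()['force'])
hsv=cv2.cvtColor(d['im'],cv2.COLOR_RGB2HSV);p=np.array(proj(d,[.419,.107,.0145]));print(p)
# table: brown sat high. scale: low saturation
m=((hsv[...,1]<75)).astype(np.uint8)*255;m[330:]=0
m=cv2.morphologyEx(m,cv2.MORPH_OPEN,np.ones((5,5)))
for c in cv2.findContours(m,0,2)[0]:
    if cv2.contourArea(c)>2000:
        r=cv2.minAreaRect(c);print(r,cv2.contourArea(c))
```

```text
shift [-1.9 -0.3 -0.5] turn 0.004 j7 0.26 t 7.95
[ 0.47  0.11 -0.84  2.01  0.1   1.05  0.26] [ 0.19048753 -0.38861117  0.61150629]
[325.26285337 193.69239209]
((328.0, 189.5), (107.0, 62.0), 90.0) 6144.5
((189.49996948242188, 69.99998474121094), (378.99993896484375, 139.99996948242188), 0.0) 34237.0
```

View pics/w3.png

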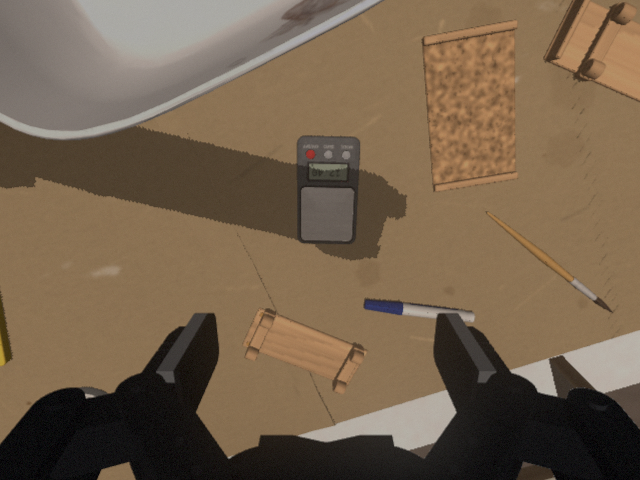

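Dark scale is upright in the frame at (328,190). The cork pad is at (471,106). The marker is at (420,310) and the brush runs (488,213)–(610,310).

Run:
```python
from h import *
d=load('w3');t=load('top0')
c=onz(d,328,189.5,.0145);print('scale',c.round(4),tri(t,(160+338.5/2.424,95+343/2.422),d,(328,189.5)))
n=onz(d,327,242,.0145);f=onz(d,329,137,.0145);print('len',np.linalg.norm(n-f),np.degrees(np.arctan2(*(f-n)[[1,0]])))
q=[(424,39),(516,23),(516,177),(435,189)]
P=np.array([onz(d,*p,.011) for p in q]);print('pad',P.mean(0).round(4));e=[P[1]-P[0],P[2]-P[1],P[2]-P[3],P[3]-P[0]]
print([(round(np.linalg.norm(x),4),round(np.degrees(np.arctan2(x[1],x[0])),1)) for x in e])
go([*c[:2],-.004],np.radians(38.5))
```

```text
scale [0.4184 0.1124 0.0145] (array([ 0.42134028,  0.10826091, -0.01227422]), np.float64(0.0010804197361011906))
len 0.11452756192834089 127.7827008630344
pad [0.4836 0.2666 0.011 ]
[(np.float64(0.0875), np.float64(47.7)), (np.float64(0.1484), np.float64(-42.1)), (np.float64(0.0869), np.float64(47.4)), (np.float64(0.1478), np.float64(-41.9))]
shift [  3.6   2.5 243.5] turn 0.004 j7 0.26 t 7.95
```

Request:
servo_tool([
  [[-1,2,2,50,0],[-1,2,2,100,0],[-1,2,2,150,0],[-1,2,2,195,0],[-1,2,2,210,0]],
])

```text
clock: 8.57
ee_pos: [0.4173, 0.1107, 0.0275]
tool_rot: [0.433, 0.902, -0.002, 0.0]
force: [-0.2, -0.2, 0.3]
finger_gap: 1.0
```

Request:
servo_tool([
  [[-1,0,0,15,0],[-1,0,0,28,0],[-1,0,0,32,0],[-1,0,0,32,0],[-1,0,0,32,0]],
])

```text
clock: 9.2
ee_pos: [0.4179, 0.1107, -0.004]
tool_rot: [0.433, 0.901, -0.001, 0.001]
force: [0.1, -0.2, -0.1]
finger_gap: 1.002
```

Request:
servo_tool([
  [[1,0,0,0,0],[1,0,0,0,0],[1,0,0,0,0],[1,0,0,0,0],[1,0,0,0,0]],
], newtons=60)

```text
clock: 9.82
ee_pos: [0.4178, 0.1106, -0.004]
tool_rot: [0.433, 0.901, -0.001, 0.001]
force: [-0.5, 0.5, 0.1]
finger_gap: 0.004
```

Request:
servo_tool([
  [[1,0,0,-8,0],[1,0,0,-20,0],[1,0,0,-35,0],[1,0,0,-50,0],[1,0,0,-50,0]],
])

```text
clock: 10.45
ee_pos: [0.419, 0.1109, 0.0475]
tool_rot: [0.433, 0.901, -0.0, 0.002]
force: [0.9, -0.9, 0.1]
finger_gap: 0.002
```

Run:
```python
from h import *
go([.4836,.2655,.046],np.radians(48.2))
```

```text
shift [ 80.3 147.1   1.3] turn -0.166 j7 -0.1 t 10.45
```

Run:
```python
from h import *
print(manip.get_state()['finger_gap'],manip.get_state()['ee_pos'])
d=snap('wrist','w4');s=snap('side','side4')
a=d['im'][:,:,::-1];b=cv2.resize(s['im'][200:330,230:400][:,:,::-1],(340,260))
cv2.imwrite('pics/c5.png',np.hstack([cv2.resize(a,(440,330)),cv2.copyMakeBorder(b,0,70,0,0,0)]))
```

```text
0.0022644543011844653 [0.41898769 0.11087833 0.04747747]
```

View pics/c5.png

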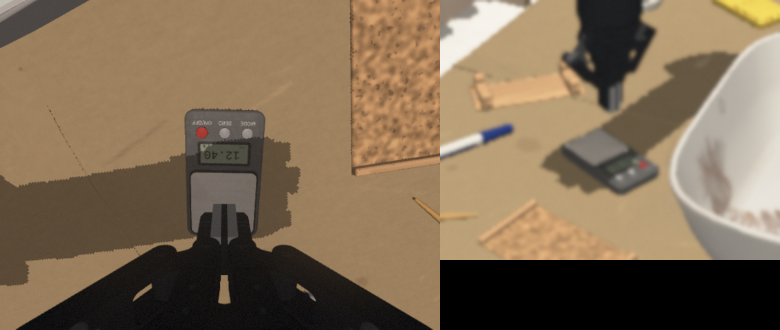

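Run:
```python
from h import *
d=load('w4');st=manip.get_state();print('tcp px',proj(d,st['ee_pos']),'table under',proj(d,[*st['ee_pos'][:2],.0145]))
c=d['im'];
cs=[(190,112),(263,112),(190,233),(257,233)]
for p in cs: print(onz(d,p[0]*640/440,p[1]*480/330,.0145).round(4))
print(np.mean([onz(d,p[0]*640/440,p[1]*480/330,.0145) for p in cs],0))
```

```text
tcp px (np.float64(323.23905526595604), np.float64(277.72610499222225)) table under (np.float64(323.55746227828746), np.float64(255.75279540804814))
[0.3633 0.1371 0.0145]
[0.4091 0.1738 0.0145]
[0.4301 0.0463 0.0145]
[0.4794 0.0858 0.0145]
[0.42046793 0.11076232 0.0145    ]
```

Run:
```python
from h import *
d=load('w4');s=load('side4');st=manip.get_state()
for dz in (0,.013,.02,.03,.04):
    P=st['ee_pos']+[0,0,dz];print(dz,np.round(proj(s,P),1),np.round(proj(d,P),1))
b=s['im'][225:275,290:345][:,:,::-1];a=d['im'][255:345,280:370][:,:,::-1]
cv2.imwrite('pics/c6.png',np.hstack([cv2.resize(b,(440,400),interpolation=2),cv2.resize(a,(360,400),interpolation=2)]))
```

```text
0 [314.2 267.6] [323.2 277.7]
0.013 [314.2 263.1] [323.1 288.8]
0.02 [314.1 260.6] [323.  295.4]
0.03 [314.1 257.1] [322.8 305.7]
0.04 [314.1 253.5] [322.7 317.3]
```

View pics/c6.png

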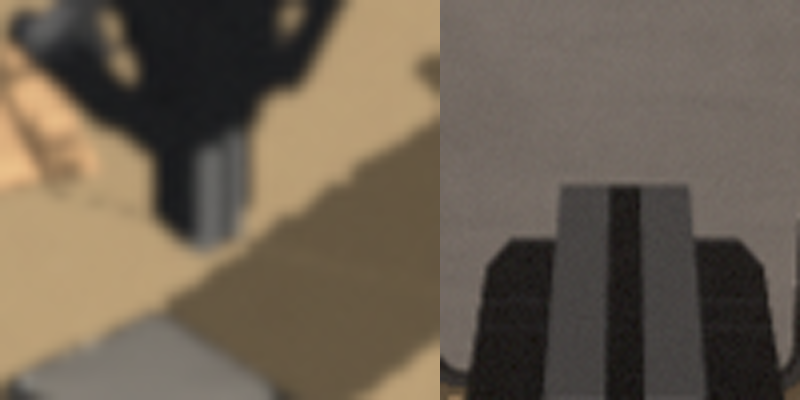

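The closed tips show about 30 mm short of the reported TCP in both views: side v=256 against 268 expected, wrist v=297 against 278. So the fingers closed above the scale without touching it, and it hasn't moved. I'll find the true tip length by touching the table with the fingers open around the scale.

Request:
servo_tool([
  [[-1,1,-1,0,0],[-1,1,-1,0,0],[-1,1,-1,20,0],[-1,1,-1,45,0],[-1,1,-1,52,0]],
])

```text
clock: 11.18
ee_pos: [0.4154, 0.1104, -0.007]
tool_rot: [0.433, 0.901, -0.002, -0.0]
force: [-0.1, 0.0, 0.0]
finger_gap: 0.999
```

Request:
servo_tool([
  [[-1,0,0,6,0],[-1,0,0,12,0],[-1,0,0,16,0],[-1,0,0,18,0],[-1,0,0,20,0]],
])

```text
clock: 11.8
ee_pos: [0.4156, 0.1103, -0.0269]
tool_rot: [0.433, 0.901, -0.002, -0.0]
force: [0.2, 0.2, 0.1]
finger_gap: 1.0
```

Request:
servo_tool([
  [[-1,-1,2,3,0],[-1,-2,3,5,0],[-1,-2,3,7,0],[-1,-2,3,8,0],[-1,-2,3,8,0]],
])

```text
clock: 12.42
ee_pos: [0.419, 0.1106, -0.035]
tool_rot: [0.433, 0.901, -0.002, -0.0]
force: [0.5, 0.3, -0.5]
finger_gap: 1.002
```

Request:
servo_tool([
  [[-1,0,0,1,0],[-1,0,0,2,0],[-1,0,0,3,0],[-1,0,0,4,0],[-1,0,0,4,0]],
])

```text
clock: 13.05
ee_pos: [0.419, 0.1106, -0.0391]
tool_rot: [0.433, 0.901, -0.002, -0.0]
force: [-0.4, -0.7, -0.0]
finger_gap: 0.997
```

Request:
servo_tool([
  [[-1,0,0,-4,0],[1,0,0,-4,0],[1,0,0,-4,0],[1,0,0,-4,0],[1,0,0,-4,0]],
], newtons=50)

```text
clock: 13.68
ee_pos: [0.4192, 0.1106, -0.0345]
tool_rot: [0.433, 0.901, -0.002, 0.0]
force: [-1.2, -0.2, 7.4]
finger_gap: 0.756
```

Request:
servo_tool([
  [[1,0,0,-6,0],[1,0,0,-15,0],[1,0,0,-25,0],[1,0,0,-35,0],[1,0,0,-35,0]],
])

```text
clock: 14.3
ee_pos: [0.42, 0.1108, 0.0014]
tool_rot: [0.433, 0.901, -0.002, 0.001]
force: [1.0, -0.6, -2.5]
finger_gap: 0.748
```

Run:
```python
from h import *
go([.4836,.2655,.000],np.radians(48.2))
```

```text
shift [ 81.1 146.3   0.8] turn -0.167 j7 -0.19 t 14.3
```

Request:
servo_tool([
  [[1,20,36,0,-0.05],[1,42,75,0,-0.1],[1,65,115,0,-0.15],[1,81,146,0,-0.167],[1,81,146,0,-0.167]],
])

```text
clock: 14.92
ee_pos: [0.4837, 0.2686, 0.0007]
tool_rot: [0.355, 0.935, -0.0, 0.001]
force: [-0.2, -1.3, -2.6]
finger_gap: 0.753
```

Run:
```python
from h import *
go([.4836,.2655,-.029],np.radians(48.2));d=snap('wrist','w5');snap('side','side5')
```

```text
shift [-2.  -2.4 29.7] turn 0.003 j7 -0.23 t 14.925
```

View pics/w5.png

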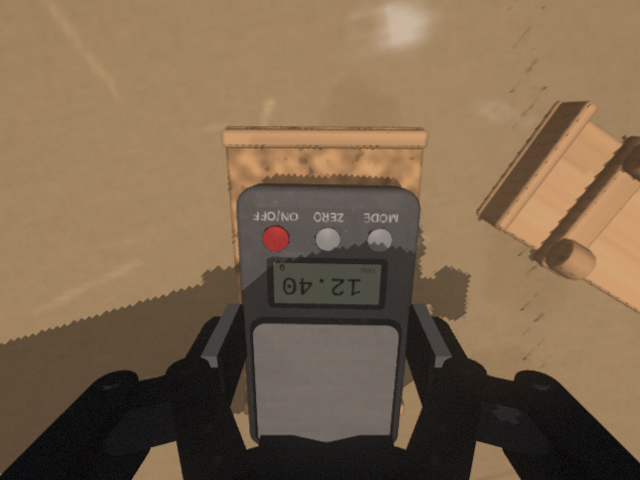

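Scale is held level, centred, and in line over the pad. The pad's far strip is at (325,130) and the scale's far edge at (329,186). Next I'll work out the offset along the length.

Run:
```python
from h import *
d=load('w5');st=manip.get_state();M=R.from_quat(st['tool_rot']).as_matrix()
f=lambda u,v,z:(M.T@(onz(d,u,v,z)-st['ee_pos']))*1000
print('strip outer',f(325,130,.011),'=> pad centre x',f(325,130,.011)[0]-78)
for z in (.045,.050,.055): print('scale far',z,f(329,186,z),'centre x',f(329,186,z)[0]-59)
print('pad L,R at strip',f(223,135,.011)[1],f(428,135,.011)[1],'scale L,R',f(240,200,.05)[1],f(419,200,.05)[1])
```

```text
strip outer [ 76.52387493   3.24018795 -11.04924907] => pad centre x -1.4761250651470306
scale far 0.045 [ 58.52617849   4.66441105 -45.01252197] centre x -0.47382150831448655
scale far 0.05 [ 59.43440845   4.59725983 -50.01447648] centre x 0.4344084479609833
scale far 0.055 [ 60.3426384    4.5301086  -55.01643099] centre x 1.342638404236439
pad L,R at strip -40.68149181079307 47.6036861426851 scale L,R -26.493130381426 36.102552935036634
```

Request:
servo_tool([
  [[1,-2,-1,8,0],[1,-2,-1,16,0],[1,-2,-1,23,0],[1,-2,-1,28,0],[1,-2,-1,30,0]],
])

```text
clock: 15.65
ee_pos: [0.4832, 0.2621, -0.0294]
tool_rot: [0.356, 0.934, -0.003, 0.0]
force: [-4.8, -4.6, 16.7]
finger_gap: 0.747
```

Request:
servo_tool([
  [[1,0,0,0,0],[-1,0,0,0,0],[-1,0,0,0,0],[-1,0,0,0,0],[-1,0,0,0,0]],
])

```text
clock: 16.27
ee_pos: [0.4832, 0.2622, -0.0294]
tool_rot: [0.356, 0.934, -0.003, 0.0]
force: [-0.1, -0.4, -0.6]
finger_gap: 1.001
```

Request:
servo_tool([
  [[-1,0,0,-40,0],[-1,0,0,-90,0],[-1,0,0,-140,0],[-1,0,0,-180,0],[-1,0,0,-190,0]],
])

```text
clock: 16.9
ee_pos: [0.4847, 0.2642, 0.1633]
tool_rot: [0.356, 0.934, -0.001, 0.002]
force: [0.3, -0.3, -0.5]
finger_gap: 1.003
```

Run:
```python
from h import *
snap('wrist','w6');print(manip.get_state()['joint_pos'].round(2))
# marker: direction from (.5391,.029) to (.6526,.0972); jaws perpendicular
a=np.arctan2(.0682,.1135);print(np.degrees(a))
go([.596,.063,.18],a+np.pi/2)
```

```text
[ 0.06  0.47 -0.79  1.84  0.4   1.   -0.06]
31.000860386175184
shift [-217.   -75.6  -15.9] turn -1.27 j7 -0.06 t 16.95
```

Request:
servo_tool([
  [[-1,-45,-15,-16,-0.18],[-1,-90,-30,-16,-0.36],[-1,-135,-45,-16,-0.54],[-1,-180,-60,-16,-0.72],[-1,-217,-75,-16,-0.9]],
])

```text
clock: 17.58
ee_pos: [0.5963, 0.0612, 0.1781]
tool_rot: [-0.088, 0.996, -0.003, -0.0]
force: [-0.0, 1.0, -0.2]
finger_gap: 0.999
```

Request:
servo_tool([
  [[-1,0,0,0,-0.18],[-1,0,0,0,-0.36],[-1,0,0,0,-0.37],[-1,0,0,0,-0.37],[-1,0,0,0,-0.37]],
])

```text
clock: 18.2
ee_pos: [0.5962, 0.0613, 0.1778]
tool_rot: [-0.269, 0.963, -0.003, -0.001]
force: [0.4, -0.7, -0.2]
finger_gap: 0.998
```

Run:
```python
from h import *
d=snap('wrist','w7');go([.596,.063,.18],np.radians(121));print(manip.get_state()['joint_pos'].round(2))
print(proj(d,[.596,.063,.008]),proj(d,[.6526,.0972,.008]),proj(d,[.5391,.029,.008]))
hsv=cv2.cvtColor(d['im'],cv2.COLOR_RGB2HSV)
m=((hsv[...,1]<70)&(hsv[...,2]>70))|((hsv[...,0]>100)&(hsv[...,0]<135)&(hsv[...,1]>120));m=m.astype(np.uint8)
for c in cv2.findContours(m,0,2)[0]:
    if cv2.contourArea(c)>150: print(cv2.minAreaRect(c))
```

```text
shift [-0.6  1.5 -2. ] turn 0.004 j7 1.48 t 18.25
[ 0.56  0.64 -1.03  1.7   0.6   1.15  1.48]
(np.float64(327.8621414638731), np.float64(205.55413643800364)) (np.float64(327.59003142034055), np.float64(270.31577545755016)) (np.float64(328.53588151150706), np.float64(132.6172700072326))
((116.0, 470.5), (17.0, 38.0), 90.0)
((374.3973083496094, 376.5162048339844), (8.013839721679688, 34.040435791015625), 36.02737045288086)
((327.5, 232.5), (89.0, 15.0), 90.0)
((75.5, 307.5), (151.0, 271.0), 0.0)
((577.5877685546875, 214.83935546875), (64.38175964355469, 141.8668975830078), 75.49983215332031)
((135.08692932128906, 241.93309020996094), (551.57958984375, 100.19355773925781), 55.265140533447266)
```

View pics/w7.png

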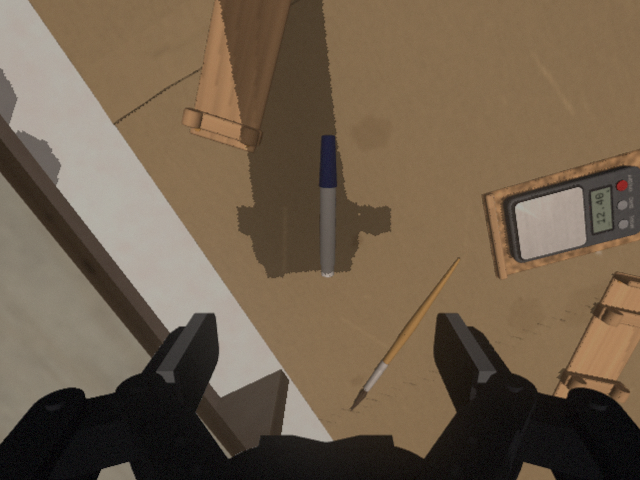

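Scale sits on the pad at (575,220). The marker is vertical at u≈328, v 135–277, with the brush at (405,335).

Run:
```python
from h import *
d=load('w7')
a=onz(d,329,135,.008);b=onz(d,327.5,276.5,.008);c=(a+b)/2
print(a,b,np.linalg.norm(a-b),np.degrees(np.arctan2(*(b-a)[[1,0]])));print('mid',c)
t=load('top0');T=lambda x,y:(160+x/2.424,95+y/2.422)
print('tri',tri(t,T(346,140),d,(327.5,276.5)),tri(t,T(406,238),d,(329,135)))
# scale on pad check: scale rectangle vs pad in w7 (top z .0195, strips .011)
e=load('w6');hsv=cv2.cvtColor(e['im'],cv2.COLOR_RGB2HSV)
m=(hsv[...,1]<75).astype(np.uint8);m[300:]=0;m=cv2.morphologyEx(m,cv2.MORPH_OPEN,np.ones((5,5)))
for k in cv2.findContours(m,0,2)[0]:
    if cv2.contourArea(k)>2000:
        r=cv2.minAreaRect(k);print(r,onz(e,*r[0],.0195).round(4))
go([*c[:2],-.026],np.radians(121))
```

```text
[0.54062909 0.0304178  0.008     ] [0.65838454 0.10062012 0.008     ] 0.13709380656478548 30.802152579661016
mid [0.59950681 0.06551896 0.008     ]
tri (array([0.65027802, 0.09617891, 0.02843707]), np.float64(0.0009900945992148433)) (array([0.54047548, 0.02975861, 0.00485031]), np.float64(0.0016102481866184391))
((323.1029968261719, 208.0396728515625), (76.42034912109375, 129.25999450683594), 1.080924153327942) [0.4816 0.2639 0.0195]
((134.0, 70.0), (140.0, 268.0), 90.0) [0.3009 0.2274 0.0195]
shift [ -5.6   2.8 204. ] turn 0.004 j7 1.48 t 18.25
```

Request:
servo_tool([
  [[-1,-4,2,50,0],[-1,-4,2,100,0],[-1,-4,2,150,0],[-1,-4,2,185,0],[-1,-4,2,195,0]],
])

```text
clock: 18.88
ee_pos: [0.5971, 0.0639, -0.019]
tool_rot: [-0.269, 0.963, -0.003, -0.003]
force: [0.7, 0.2, 0.5]
finger_gap: 1.001
```

Request:
servo_tool([
  [[-1,0,0,8,0],[1,0,0,8,0],[1,0,0,8,0],[1,0,0,8,0],[1,0,0,8,0]],
], newtons=30)

```text
clock: 19.5
ee_pos: [0.5975, 0.0637, -0.0264]
tool_rot: [-0.269, 0.963, -0.003, -0.002]
force: [-2.0, -0.0, 9.3]
finger_gap: 0.147
```

Request:
servo_tool([
  [[1,0,0,0,0],[1,0,0,-20,0],[1,0,0,-60,0],[1,0,0,-100,0],[1,0,0,-110,0]],
])

```text
clock: 20.12
ee_pos: [0.5993, 0.065, 0.0865]
tool_rot: [-0.269, 0.963, -0.003, -0.0]
force: [-0.3, -0.1, -0.1]
finger_gap: 0.002
```

Run:
```python
from h import *
snap('side','side8');d=snap('wrist','w8')
go([.5732,.3977,.08],np.radians(109))
```

```text
shift [-151.1  298.3    2.4] turn 0.213 j7 1.39 t 20.225
```

The marker slipped out downward, so the tips are higher than I assumed. I'll find where it lies and grip lower.

```bash
cat > mk.py <<'E'
from h import *
def marker(d,z=.008):
    hsv=cv2.cvtColor(d['im'],cv2.COLOR_RGB2HSV)
    b=((hsv[...,0]>100)&(hsv[...,0]<135)&(hsv[...,1]>110)).astype(np.uint8)
    w=((hsv[...,1]<70)&(hsv[...,2]>60)).astype(np.uint8)
    for n,m in(('blue',b),('white',w)):
        for c in cv2.findContours(m,0,2)[0]:
            if cv2.contourArea(c)>150:
                r=cv2.minAreaRect(c);x=np.array(r[1])
                print(n,np.round(r[0],1),x.round(1),round(r[2],1),'@',onz(d,*r[0],z).round(4))
if __name__=='__main__':
    print('w');marker(load('w8'));print('side');marker(load('side8'))
E
python3 mk.py
python3 - <<'E'
import cv2,numpy as np
a=cv2.imread('pics/w8.png');b=cv2.imread('pics/side8.png')
cv2.imwrite('pics/c7.png',np.hstack([cv2.resize(a,(500,375)),cv2.resize(b[220:310,190:262],(300,375))]))
E
```

```text
w
white [ 18.  458.5] [36. 41.] 0.0 @ [ 0.9212 -0.0608  0.008 ]
white [206.3 424.7] [ 7.1 37.1] 54.0 @ [0.7992 0.066  0.008 ]
white [ 55.4 418.1] [72.8 16.1] 46.4 @ [ 0.8601 -0.047   0.008 ]
white [606.7 254.4] [92.4 74.1] 84.3 @ [0.5068 0.2463 0.008 ]
white [326.  279.5] [149.  38.] 90.0 @ [0.6296 0.0831 0.008 ]
white [ 49.8 261.9] [365.  150.5] 53.1 @ [ 0.723  -0.0972  0.008 ]
side
blue [385.5 464.5] [29. 29.] 0.0 @ [0.3276 0.618  0.008 ]
white [294.3 468.2] [39.4 44.6] 69.8 @ [0.4729 0.6176 0.008 ]
white [374.7 459.3] [86.5 37.3] 36.5 @ [0.3433 0.6079 0.008 ]
white [287.7 319.6] [52.8 26.4] 30.5 @ [0.4828 0.2536 0.008 ]
white [241.7 271.7] [ 7.6 53.5] 70.2 @ [0.5977 0.0624 0.008 ]
white [ 76.2 335.5] [ 67.7 217.9] 56.6 @ [0.9306 0.2819 0.008 ]
white [213.5 226.7] [ 42.8 160.7] 53.6 @ [ 0.6965 -0.1712  0.008 ]
white [562.  317.5] [323. 154.] 90.0 @ [-0.1169  0.2783  0.008 ]
white [486.  151.5] [47. 50.] 90.0 @ [-0.2763 -0.6972  0.008 ]
white [312.8 160.9] [76.8 88.1] 4.7 @ [ 0.3889 -0.6464  0.008 ]
white [319.5 184.5] [369. 639.] 90.0 @ [ 0.3753 -0.4394  0.008 ]
```

View pics/c7.png

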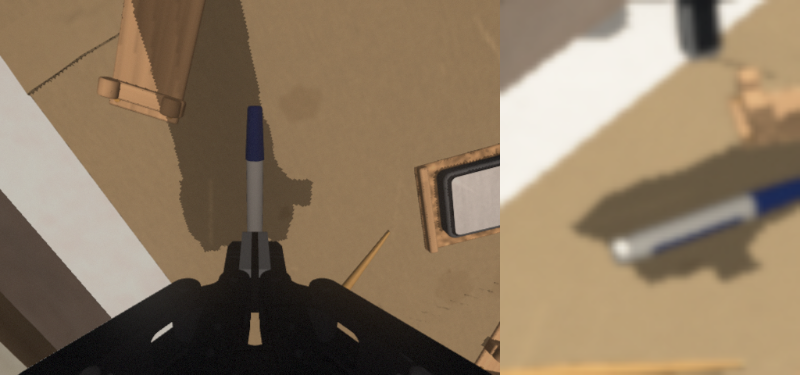

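The marker hasn't moved: its side-view midpoint (242,272) gives (0.598,0.062). Regripping about 9 mm lower.

Request:
servo_tool([
  [[-1,0,0,0,0],[-1,0,0,0,0],[-1,1,0,20,0],[-1,1,0,60,0],[-1,1,0,100,0]],
])

```text
clock: 20.85
ee_pos: [0.5965, 0.0627, -0.0182]
tool_rot: [-0.269, 0.963, -0.003, -0.002]
force: [-0.0, -0.2, 0.4]
finger_gap: 0.999
```

Request:
servo_tool([
  [[-1,0,0,10,0],[-1,0,0,18,0],[-1,0,0,21,0],[-1,0,0,21,0],[-1,0,0,21,0]],
])

```text
clock: 21.48
ee_pos: [0.5971, 0.0626, -0.0383]
tool_rot: [-0.269, 0.963, -0.003, -0.001]
force: [-0.5, 0.3, 0.1]
finger_gap: 1.004
```

Request:
servo_tool([
  [[1,0,0,0,0],[1,0,0,0,0],[1,0,0,0,0],[1,0,0,0,0],[1,0,0,0,0]],
])

```text
clock: 22.1
ee_pos: [0.5974, 0.0663, -0.0361]
tool_rot: [-0.27, 0.963, -0.001, 0.0]
force: [-3.8, 4.7, 12.3]
finger_gap: 0.17
```

Request:
servo_tool([
  [[1,0,0,-1,0],[1,0,0,-4,0],[1,0,0,-20,0],[1,0,0,-50,0],[1,0,0,-80,0]],
])

```text
clock: 22.72
ee_pos: [0.5974, 0.0663, 0.0454]
tool_rot: [-0.269, 0.963, -0.001, 0.0]
force: [0.7, 0.6, -0.2]
finger_gap: 0.169
```

Run:
```python
from h import *
print(manip.get_state()['finger_gap']);go([.5732,.3977,.06],np.radians(109));print(manip.get_state()['joint_pos'].round(2))
```

```text
0.16896745026946586
shift [-151.2  295.8  -15.6] turn 0.214 j7 1.36 t 22.725
[ 0.47  0.79 -0.9   1.79  0.76  0.95  1.36]
```

Request:
servo_tool([
  [[1,-25,50,-16,0.05],[1,-52,102,-16,0.1],[1,-80,156,-16,0.15],[1,-108,210,-16,0.2],[1,-135,265,-16,0.214]],
])

```text
clock: 23.35
ee_pos: [0.5756, 0.3644, 0.0615]
tool_rot: [-0.164, 0.986, -0.002, 0.001]
force: [0.6, 0.1, -0.2]
finger_gap: 0.165
```

Run:
```python
from h import *
go([.5732,.3977,.06],np.radians(109))
```

```text
shift [-8.5 32.2  1.4] turn -0.002 j7 0.79 t 23.35
```

Request:
servo_tool([
  [[1,-5,16,0,0],[1,-8,30,0,0],[1,-8,32,0,0],[1,-8,32,0,0],[1,-8,32,0,0]],
])

```text
clock: 23.98
ee_pos: [0.5736, 0.3955, 0.0614]
tool_rot: [-0.163, 0.987, -0.002, 0.001]
force: [-1.3, 0.6, -0.1]
finger_gap: 0.168
```

Run:
```python
from h import *
snap('wrist','w9');snap('side','side9')
```

```text
(no output)
```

View pics/w9.png

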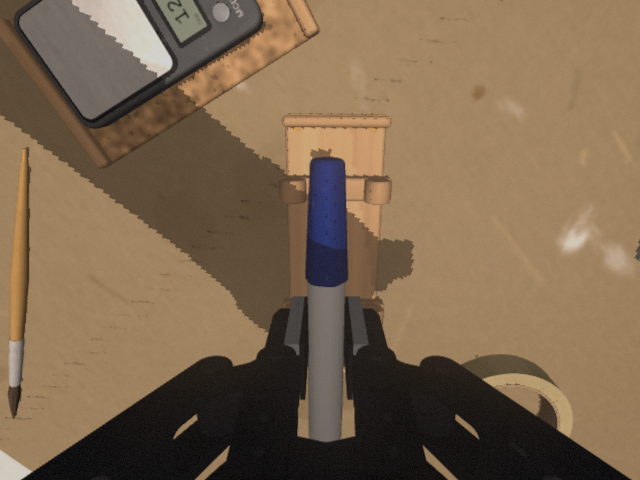

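Run:
```python
from h import *
d=load('w9');st=manip.get_state();M=R.from_quat(st['tool_rot']).as_matrix()
f=lambda u,v,z:((M.T@(onz(d,u,v,z)-st['ee_pos']))*1000).round(1)
print('tray wall outer',f(337.5,117,.024),'centre x',f(337.5,117,.024)[0]-85, 'dowels',f(336,190,.02),'foot edges @290',f(287,170,.006),f(384,170,.006))
for z in(.098,.106): print('cap end',z,f(328,158,z),'mid x',f(328,158,z)[0]-67.5,'body low',f(325,438,z),f(327,270,z))
b=onz(d,337.5,117,.024);t=load('top0')
```

```text
tray wall outer [79.4  5.8 37.3] centre x -5.599999999999994 dowels [38.5  5.5 41.3] foot edges @290 [ 48.2 -24.4  55.5] [48.2 35.3 55.2]
cap end 0.098 [ 65.6   0.1 -36.7] mid x -1.9000000000000057 body low [-67.   -0.9 -36.5] [ 20.7  -0.1 -36.6]
cap end 0.106 [ 66.5   0.1 -44.7] mid x -1.0 body low [-58.7  -0.9 -44.5] [ 24.1  -0.2 -44.6]
```

Marker is in line with the tray, which sits about +4 mm in y and −3 mm in x from the marker. Lowering with that correction.

Request:
servo_tool([
  [[1,-3,4,10,0],[1,-3,4,30,0],[1,-3,4,50,0],[1,-3,4,65,0],[1,-3,4,72,0]],
])

```text
clock: 24.7
ee_pos: [0.5743, 0.4001, -0.0125]
tool_rot: [-0.164, 0.987, -0.002, -0.0]
force: [-0.4, -0.5, 0.3]
finger_gap: 0.161
```

Request:
servo_tool([
  [[1,0,0,4,0],[1,0,0,8,0],[1,0,0,9,0],[1,0,0,9,0],[1,0,0,9,0]],
])

```text
clock: 25.32
ee_pos: [0.5745, 0.4004, -0.0201]
tool_rot: [-0.164, 0.987, -0.002, 0.0]
force: [-1.7, -1.8, 5.9]
finger_gap: 0.169
```

Request:
servo_tool([
  [[0.3,0,0,-1,0],[0.3,0,0,-1,0],[0,0,0,-1,0],[-0.5,0,0,-1,0],[-1,0,0,-1,0]],
])

```text
clock: 25.95
ee_pos: [0.5745, 0.4004, -0.0192]
tool_rot: [-0.164, 0.987, -0.002, 0.0]
force: [0.8, -0.5, -0.0]
finger_gap: 0.901
```

Request:
servo_tool([
  [[-1,0,0,-10,0],[-1,0,0,-50,0],[-1,0,0,-100,0],[-1,0,0,-150,0],[-1,0,0,-180,0]],
])

```text
clock: 26.58
ee_pos: [0.5748, 0.4023, 0.1648]
tool_rot: [-0.164, 0.986, -0.001, 0.002]
force: [0.3, -0.3, -0.5]
finger_gap: 0.999
```

Run:
```python
from mk import *
print('side');marker(snap('side','side10'),.03)
d=snap('wrist','w10');print('w');marker(d,.024)
print(proj(d,[.5743,.3995,.024]))
# brush mid, dir
a=np.array([.5739,.2006]);b=np.array([.7857,.2103]);print((a+b)/2,np.degrees(np.arctan2(*(b-a)[::-1])))
go([*((a+b)/2),.16],np.arctan2(*(b-a)[::-1])+np.pi/2)
```

```text
side
blue [385.5 464.5] [29. 29.] 0.0 @ [0.3316 0.6334 0.03  ]
white [294.3 468.3] [39.6 44.4] 69.4 @ [0.4726 0.633  0.03  ]
white [374.7 459.3] [86.5 37.3] 36.5 @ [0.3468 0.6235 0.03  ]
white [239.6 363.9] [ 9.5 71.6] 75.3 @ [0.5742 0.4056 0.03  ]
white [287.8 319.8] [53.3 26.5] 29.7 @ [0.4819 0.2805 0.03  ]
white [ 75.9 335.7] [ 67.7 217.4] 56.6 @ [0.9166 0.3078 0.03  ]
white [180.7 251.8] [43.5 77. ] 55.4 @ [ 0.7581 -0.005   0.03  ]
white [355.1 169. ] [37.5 13.7] 41.6 @ [ 0.2482 -0.5107  0.03  ]
white [562.  317.5] [323. 154.] 90.0 @ [-0.0995  0.3039  0.03  ]
white [319.5 184.5] [369. 639.] 90.0 @ [ 0.3778 -0.3921  0.03  ]
w
blue [323.  155.5] [12. 53.] -0.0 @ [0.5326 0.3865 0.024 ]
white [338.  405.5] [32.6  9.8] 26.6 @ [0.7743 0.4855 0.024 ]
white [471.5 345.1] [78.2 19.7] 64.1 @ [0.6605 0.5865 0.024 ]
white [184.2 346.4] [20.  77.7] 33.4 @ [0.7549 0.3156 0.024 ]
white [ 32.2 379.2] [141.8  78.7] 37.7 @ [0.8448 0.1756 0.024 ]
white [ 89.8 290.8] [ 9.6 36.9] 6.3 @ [0.7231 0.2183 0.024 ]
white [495.4 196.5] [13.4 19.7] 39.8 @ [0.5172 0.5393 0.024 ]
white [322.5 229.9] [ 17.6 100.4] 2.1 @ [0.5946 0.4071 0.024 ]
white [590.  173.5] [77. 98.] 90.0 @ [0.4732 0.6063 0.024 ]
white [594.6  14.6] [17.3 87.1] 80.5 @ [0.3685 0.5456 0.024 ]
white [349.    8.9] [18.8 19.1] 84.3 @ [0.4246 0.3702 0.024 ]
white [214.9  26.1] [60.9 22.9] 60.3 @ [0.4682 0.2783 0.024 ]
white [193.5  39.1] [ 94.3 144.7] 58.7 @ [0.4821 0.2649 0.024 ]
(np.float64(321.7600151967828), np.float64(206.23841753338803))
[0.6798  0.20545] 2.6221953902651824
shift [ -34.6 -220.9    6.8] turn 0.283 j7 0.81 t 26.675
```

Request:
servo_tool([
  [[-1,-7,-45,7,0.06],[-1,-14,-90,7,0.12],[-1,-21,-135,7,0.18],[-1,-28,-180,7,0.24],[-1,-35,-221,7,0.283]],
])

```text
clock: 27.3
ee_pos: [0.6806, 0.2034, 0.159]
tool_rot: [-0.022, 1.0, -0.0, 0.003]
force: [-0.2, 0.3, 0.4]
finger_gap: 1.002
```

Run:
```python
from h import *
d=snap('wrist','w11');st=manip.get_state()
go([.6798,.2054,.16],np.radians(92.6))
hsv=cv2.cvtColor(d['im'],cv2.COLOR_RGB2HSV)
e=[np.round(proj(d,p),1) for p in ([.5739,.2006,.005],[.7857,.2103,.005],[.6798,.2054,.005])];print(e)
# brush handle: orange brighter/saturated than table, near the predicted line
u0=int(e[2][0]);roi=hsv[80:360,u0-40:u0+40]
m=((roi[...,1].astype(int)>140)&(roi[...,2]>110)).astype(np.uint8)
print('med table',np.median(hsv[100:300,u0-60:u0-40].reshape(-1,3),0))
for v in range(60,330,20):
    r=hsv[v,u0-25:u0+26].astype(int);k=np.argsort(r[:,1]*r[:,2])[-5:];print(v,u0-25+np.sort(k),r[k[-1]])
cv2.imwrite('pics/c8.png',cv2.resize(d['im'][60:360,220:440][:,:,::-1],(440,600)))
```

```text
shift [ 4.4 10.  -1.7] turn -0.011 j7 0.88 t 27.35
[array([328. ,  79.1]), array([327.7, 310.7]), array([327.8, 206.5])]
med table [ 16. 104.  82.]
60 [321 326 327 332 335] [ 16 106 140]
80 [331 332 333 335 336] [ 17 105 141]
100 [326 327 328 329 330] [ 17 142 153]
120 [326 327 328 329 330] [ 16 139 162]
140 [326 327 328 329 330] [ 17 139 162]
160 [326 327 328 329 330] [ 17 143 164]
180 [328 329 330 331 332] [ 16 145 144]
200 [325 326 327 328 329] [ 16 146  96]
220 [325 326 327 328 329] [ 16 144  94]
240 [325 326 327 328 329] [ 16 145  95]
260 [302 312 337 349 352] [ 16 115  82]
280 [337 339 345 346 347] [ 16 105 136]
300 [308 311 315 333 339] [ 17 103 139]
320 [317 328 346 349 350] [ 16 104 137]
```

View pics/c8.png

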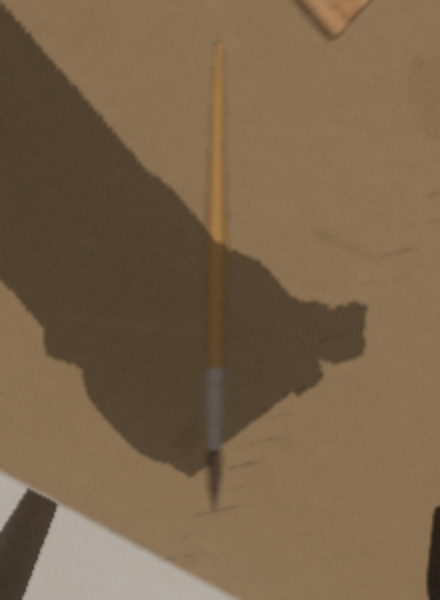

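Brush runs vertically from (329.5,81) to (326.5,316). I've now viewed 15 pictures.

Run:
```python
from h import *
d=load('w11');a=onz(d,329.5,81,.005);b=onz(d,326.5,316,.005);c=(a+b)/2
print(a,b,np.linalg.norm(b-a),np.degrees(np.arctan2(*(b-a)[[1,0]])),c,manip.get_state()['ee_pos'])
t=load('top0');T=lambda x,y:(160+x/2.424,95+y/2.422)
print('tri',tri(t,T(248,28),d,(326.5,316)),tri(t,T(257,210),d,(329.5,81)))
c=(c+[.6798,.2054,0])/2;print(c)
go([c[0],c[1],-.037],np.arctan2(*(b-a)[[1,0]])+np.pi/2)
```

```text
[0.57527702 0.2018731  0.005     ] [0.79169249 0.20933904 0.005     ] 0.2165442151067618 1.9758145732252304 [0.68348475 0.20560607 0.005     ] [0.68459833 0.19558291 0.15843025]
tri (array([0.78388981, 0.20900375, 0.01845904]), np.float64(0.00012264892434021022)) (array([ 0.57504519,  0.20148141, -0.00100882]), np.float64(0.0009366925134326677))
[0.68164238 0.20550304 0.0025    ]
shift [  4.2  11.  195.3] turn -0.001 j7 0.88 t 27.35
```

Request:
servo_tool([
  [[-1,5,11,40,0],[-1,5,11,90,0],[-1,5,11,140,0],[-1,5,11,175,0],[-1,5,11,185,0]],
])

```text
clock: 27.98
ee_pos: [0.6784, 0.2048, -0.03]
tool_rot: [-0.017, 1.0, -0.003, 0.002]
force: [0.5, -0.6, 0.1]
finger_gap: 0.999
```

Run:
```python
from h import *
go([.680,.2055,-.0365],np.radians(92.2))
```

```text
shift [-1.6  0.7  6.5] turn -0.004 j7 0.76 t 27.975
```

Request:
servo_tool([
  [[-1,-1,1,7,0],[-1,-1,1,7,0],[1,-1,1,7,0],[1,-1,1,7,0],[1,-1,1,7,0]],
], newtons=30)

```text
clock: 28.6
ee_pos: [0.6797, 0.2058, -0.0364]
tool_rot: [-0.017, 1.0, -0.003, 0.002]
force: [-0.3, -0.0, 1.0]
finger_gap: 0.376
```

Request:
servo_tool([
  [[1,0,0,0,0],[1,0,0,0,0],[1,0,0,0,0],[1,0,0,0,0],[1,0,0,0,0]],
])

```text
clock: 29.22
ee_pos: [0.6801, 0.206, -0.0358]
tool_rot: [-0.017, 1.0, -0.003, 0.002]
force: [0.1, -0.4, 5.4]
finger_gap: 0.091
```

Gap 0.091 fits the 9 mm handle. Lifting.

Request:
servo_tool([
  [[1,0,0,-1,0],[1,0,0,-4,0],[1,0,0,-20,0],[1,0,0,-50,0],[1,0,0,-80,0]],
])

```text
clock: 29.85
ee_pos: [0.6797, 0.2067, 0.0458]
tool_rot: [-0.017, 1.0, -0.003, 0.002]
force: [-0.3, -0.6, 0.5]
finger_gap: 0.093
```

Run:
```python
from h import *
# rest refine from wrist images w7 by wood mask
print(manip.get_state()['finger_gap'])
go([.5236,-.0686,.06],np.radians(105.5));print(manip.get_state()['joint_pos'].round(2))
```

```text
0.09311105139203242
shift [ 165.5 -269.8  -13.4] turn -0.236 j7 0.8 t 29.85
[ 0.12  0.87 -0.76  1.5   0.67  1.03  0.8 ]
```

Request:
servo_tool([
  [[1,35,-46,-14,-0.05],[1,68,-95,-14,-0.1],[1,100,-146,-14,-0.15],[1,130,-198,-14,-0.2],[1,155,-245,-14,-0.236]],
])

```text
clock: 30.48
ee_pos: [0.5323, -0.0456, 0.0614]
tool_rot: [-0.135, 0.991, -0.004, 0.002]
force: [0.6, -0.9, -0.9]
finger_gap: 0.092
```

Request:
servo_tool([
  [[1,16,-21,0,0],[1,16,-21,0,0],[1,16,-21,0,0],[1,16,-21,0,0],[1,16,-21,0,0]],
])

```text
clock: 31.1
ee_pos: [0.5229, -0.0689, 0.0617]
tool_rot: [-0.136, 0.991, -0.004, 0.003]
force: [0.1, 0.0, -0.3]
finger_gap: 0.093
```

Run:
```python
from h import *
go([.5236,-.0686,.06],np.radians(105.5))
d=snap('wrist','w12');snap('side','side12');print(manip.get_state()['finger_gap'],manip.get_state()['ee_pos'])
hsv=cv2.cvtColor(d['im'],cv2.COLOR_RGB2HSV);st=manip.get_state();M=R.from_quat(st['tool_rot']).as_matrix()
f=lambda u,v,z:((M.T@(onz(d,u,v,z)-st['ee_pos']))*1000).round(1)
m=((hsv[...,1]>95)&(hsv[...,2]>150)).astype(np.uint8);m=cv2.morphologyEx(m,cv2.MORPH_OPEN,np.ones((3,3)))
for c in cv2.findContours(m,0,2)[0]:
    if cv2.contourArea(c)>200: print(cv2.boundingRect(c),cv2.contourArea(c),f(*cv2.minAreaRect(c)[0],.016))
print('pred centre',np.round(proj(d,[.5236,-.0686,.016])))
for v in (150,180,210,240):
    print(v,[tuple(x) for x in hsv[v,240:420:12].tolist()])
```

```text
shift [-0.7  0.1  1.7] turn 0.003 j7 1.33 t 31.1
0.09221932423683325 [ 0.52272733 -0.0693077   0.06157972]
(353, 148, 33, 76) 1130.5 [41.6 24.2 45.2]
(344, 145, 18, 22) 267.5 [57.8 15.9 45.2]
(341, 130, 40, 14) 458.0 [68.5 20.2 45.2]
(335, 0, 202, 158) 14543.0 [107.2  58.9  44.7]
pred centre [326. 250.]
150 [(16, 96, 90), (17, 107, 86), (16, 104, 88), (15, 122, 88), (15, 112, 109), (14, 123, 81), (14, 117, 113), (16, 138, 109), (15, 121, 114), (14, 116, 193), (14, 119, 193), (14, 119, 171), (14, 117, 168), (16, 101, 157), (17, 103, 151)]
180 [(17, 106, 87), (13, 103, 89), (16, 101, 88), (16, 99, 90), (15, 119, 105), (15, 123, 102), (15, 120, 108), (16, 145, 107), (15, 125, 104), (14, 119, 109), (15, 116, 194), (16, 112, 192), (17, 101, 151), (17, 100, 151), (17, 100, 148)]
210 [(16, 105, 90), (17, 106, 89), (17, 98, 91), (15, 103, 92), (14, 121, 101), (14, 116, 101), (14, 119, 109), (17, 144, 106), (16, 141, 85), (14, 127, 104), (14, 118, 112), (15, 116, 195), (17, 104, 147), (16, 103, 149), (16, 102, 147)]
240 [(16, 106, 89), (15, 103, 92), (15, 101, 88), (17, 103, 89), (14, 117, 100), (14, 120, 102), (15, 119, 105), (17, 141, 105), (16, 142, 86), (14, 119, 107), (15, 119, 111), (15, 117, 109), (16, 101, 96), (16, 102, 147), (16, 105, 92)]
```

Run:
```python
from h import *
d=load('w12');st=manip.get_state();M=R.from_quat(st['tool_rot']).as_matrix()
f=lambda u,v,z:((M.T@(onz(d,u,v,z)-st['ee_pos']))*1000).round(1)
g=cv2.GaussianBlur(d['im'],(5,5),0);hsv=cv2.cvtColor(g,cv2.COLOR_RGB2HSV)
m=((hsv[...,1]>110)&(hsv[...,0]<19)).astype(np.uint8);m=cv2.morphologyEx(m,cv2.MORPH_OPEN,np.ones((5,5)))
for v in range(100,291,10):
    u=np.where(m[v,250:420])[0]+250
    if len(u): print(v,u.min(),u.max(),(u.min()+u.max())/2,'y@.006',f((u.min()+u.max())/2,v,.006)[:2], 'w',round(f(u.max(),v,.006)[1]-f(u.min(),v,.006)[1]))
b=((hsv[...,1]>132)).astype(np.uint8)
ys,xs=np.where(b[60:290,290:350]);print('brush v',ys.min()+60,ys.max()+60);
for v in range(60,300,30):
    x=np.where(b[v,290:350])[0]+290
    if len(x):print(v,x.mean(),f(x.mean(),v,.106)[:2])
```

```text
100 318 333 325.5 y@.006 [88.4  0.1] w 9
110 318 333 325.5 y@.006 [82.9  0.2] w 9
120 317 334 325.5 y@.006 [77.3  0.2] w 10
130 283 380 331.5 y@.006 [71.6  3.8] w 58
140 280 381 330.5 y@.006 [65.8  3.2] w 61
150 274 389 331.5 y@.006 [60.   3.8] w 70
160 274 388 331.0 y@.006 [54.   3.6] w 70
170 283 385 334.0 y@.006 [47.9  5.5] w 63
180 282 378 330.0 y@.006 [41.8  3. ] w 60
190 283 377 330.0 y@.006 [35.5  3.1] w 59
200 283 376 329.5 y@.006 [29.1  2.8] w 59
210 283 376 329.5 y@.006 [22.6  2.8] w 59
220 283 375 329.0 y@.006 [16.   2.5] w 59
230 283 374 328.5 y@.006 [9.3 2.2] w 59
240 283 374 328.5 y@.006 [2.4 2.3] w 60
250 283 372 327.5 y@.006 [-4.6  1.6] w 59
260 283 372 327.5 y@.006 [-11.7   1.7] w 59
270 284 371 327.5 y@.006 [-18.9   1.7] w 58
280 283 370 326.5 y@.006 [-26.3   1. ] w 59
290 284 370 327.0 y@.006 [-33.8   1.4] w 59
brush v 60 289
60 325.0 [97.5 -0.1]
90 325.5 [88.5  0.1]
120 325.5 [79.   0.1]
150 326.0 [69.   0.3]
180 325.5 [58.6  0.1]
210 325.5 [47.6  0.1]
240 325.5 [36.   0.2]
270 326.0 [23.8  0.4]
```

Rest is in line with the brush to about 0.03 rad, offset (−1,+2) mm. Lowering.

Request:
servo_tool([
  [[1,-1,2,12,0.02],[1,-1,2,32,0.02],[1,-1,2,52,0.02],[1,-1,2,66,0.02],[1,-1,2,73,0.02]],
])

```text
clock: 31.82
ee_pos: [0.5229, -0.0674, -0.0128]
tool_rot: [-0.126, 0.992, -0.003, 0.002]
force: [-0.4, 0.3, 0.0]
finger_gap: 0.089
```

Request:
servo_tool([
  [[1,0,0,4,0],[1,0,0,8,0],[1,0,0,9,0],[1,0,0,9,0],[1,0,0,9,0]],
])

```text
clock: 32.45
ee_pos: [0.5232, -0.0675, -0.02]
tool_rot: [-0.126, 0.992, -0.004, 0.002]
force: [-6.0, -0.9, 16.1]
finger_gap: 0.095
```

Request:
servo_tool([
  [[1,0,0,-1,0],[0.3,0,0,-1,0],[0.3,0,0,-1,0],[-0.3,0,0,-1,0],[-1,0,0,-1,0]],
])

```text
clock: 33.08
ee_pos: [0.5231, -0.0674, -0.0191]
tool_rot: [-0.126, 0.992, -0.004, 0.002]
force: [0.7, -0.9, 0.3]
finger_gap: 0.766
```

Request:
servo_tool([
  [[-1,0,0,-10,0],[-1,0,0,-50,0],[-1,0,0,-100,0],[-1,0,0,-150,0],[-1,0,0,-200,0]],
])

```text
clock: 33.7
ee_pos: [0.522, -0.0656, 0.183]
tool_rot: [-0.127, 0.992, -0.004, 0.002]
force: [1.2, -0.3, -0.2]
finger_gap: 0.999
```

Request:
servo_tool([
  [[-1,50,0,0,0],[-1,100,0,0,0],[-1,130,0,0,0],[-1,130,0,0,0],[-1,130,0,0,0]],
])

```text
clock: 34.33
ee_pos: [0.3971, -0.0983, 0.1833]
tool_rot: [-0.126, 0.992, -0.005, 0.003]
force: [0.8, -0.7, -0.0]
finger_gap: 0.999
```

Run:
```python
from h import *
print(manip.get_state()['ee_pos'])
w=snap('wrist','w13');t=snap('top','top13')['im'][:,:,::-1];s=snap('side','side13')['im'][:,:,::-1]
A=cv2.resize(t[140:290,160:490],(800,364),interpolation=2)
B=np.hstack([cv2.resize(s[160:280,220:360],(275,236),interpolation=2),cv2.resize(s[260:400,180:345],(275,236),interpolation=2),cv2.resize(w['im'][:,:,::-1],(250,236))])
cv2.imwrite('pics/c9.png',np.vstack([A,B]))
```

```text
[ 0.3970874  -0.09831126  0.1833112 ]
```

View pics/c9.png

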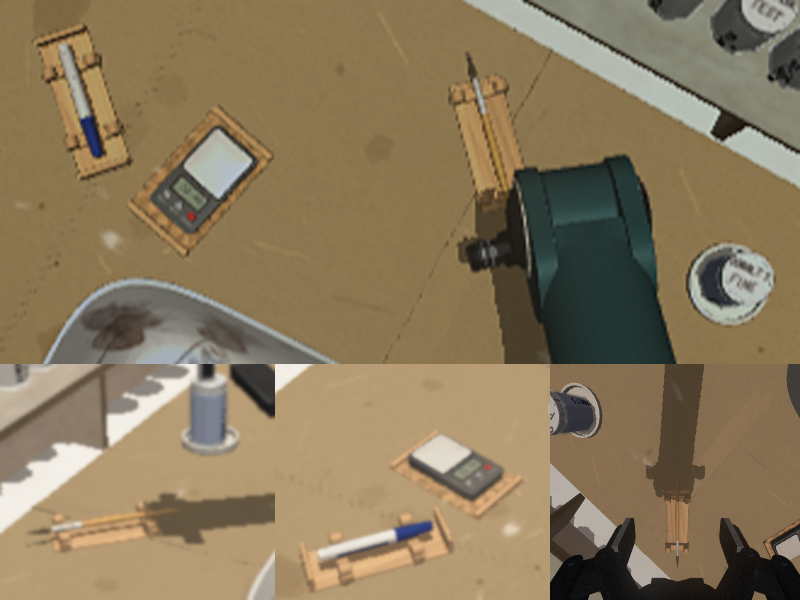

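Marker is in the tray, the scale is on the pad between its strips, and the brush is on both saddles. The jar stands in the dish. Next I'll check these numerically.

Run:
```python
from h import *
t=load('top13');s=load('side13');T=lambda x,y:(160+x/2.424,140+y/2.427)
print('jar lid',onz(t,*T(748,280),.116).round(4),'dish',onz(t,*T(731,284),.016).round(4))
a,b=onz(t,*T(62,45),.024),onz(t,*T(97,157),.024);print('marker',(a+b)/2,np.linalg.norm(a-b),np.degrees(np.arctan2(*(a-b)[[1,0]])),'tray .5732 .3977 19')
S=lambda x,y:(220+x/1.964,160+(y-364)/1.967)
c,e=onz(s,*S(28,535),.021),onz(s,*S(175,511),.021);print('brush side',c,e,(c+e)/2)
p=onz(t,*T(467,55),.021);q=onz(t,*T(505,185),.021);u=(q-p)/np.linalg.norm(q-p);print('brush top mid',p+u*.104,np.degrees(np.arctan2(-u[1],-u[0])))
S2=lambda x,y:(180+(x-275)/1.667,260+(y-364)/1.686)
hsv=cv2.cvtColor(t['im'],cv2.COLOR_RGB2HSV);
g=[onz(t,*T(*k),.0195) for k in [(216,122),(257,160),(199,232),(153,197)]];print('scale',np.mean(g,0))
st=manip.get_state();print(st['force'],st['joint_vel'].round(3))
# jar body vertical edges in side view
for z in(.02,.1):print('jar axis side px',proj(s,[.362,-.332,z]))
im=s['im'].astype(int)
for v in range(175,212,6):
    r=im[v,300:360];k=np.where(r[:,2]-r[:,0]>12)[0]+300;print(v,k.min() if len(k) else None,k.max() if len(k) else None)
```

```text
jar lid [ 0.3605 -0.3306  0.116 ] dish [ 0.3591 -0.3373  0.016 ]
marker [0.57330509 0.40073555 0.024     ] 0.13519357285675132 17.573743323958507 tray .5732 .3977 19
brush side [ 0.62367384 -0.03551925  0.021     ] [ 0.42307738 -0.08779728  0.021     ] [ 0.52337561 -0.06165826  0.021     ]
brush top mid [ 0.52237819 -0.0690506   0.021     ] 15.469168394302432
scale [0.48471332 0.25676739 0.0195    ]
[0.29367981 0.71928165 0.01346648] [-0.003  0.004  0.002  0.005  0.001  0.001 -0.001]
jar axis side px (np.float64(325.5338836507934), np.float64(195.2970927730909))
jar axis side px (np.float64(325.65388854764603), np.float64(171.89436196070255))
175 319 319
181 319 333
187 319 332
193 318 333
199 321 331
205 None None
211 None None
```

Run:
```python
from h import *
for n in('top13','w7'):
    t=load(n);hsv=cv2.cvtColor(t['im'],cv2.COLOR_RGB2HSV)
    m=(hsv[...,1]<75).astype(np.uint8);m=cv2.morphologyEx(m,cv2.MORPH_OPEN,np.ones((3,3)))
    p=proj(t,[.4836,.2655,.0195])
    for k in cv2.findContours(m,0,2)[0]:
        if cv2.pointPolygonTest(k,p,False)>=0:
            r=cv2.minAreaRect(k);B=cv2.boxPoints(r);P=np.array([onz(t,*q,.0195) for q in B]);print(n,r,P.mean(0),[np.linalg.norm(P[i]-P[i-1]).round(3) for i in(1,2)],np.degrees(np.arctan2(*(P[1]-P[0])[[1,0]])))
```

```text
top13 ((243.67251586914062, 213.8131103515625), (23.45718765258789, 42.562076568603516), 42.709388732910156) [0.48316168 0.26065626 0.0195    ] [np.float64(0.117), np.float64(0.065)] -42.72537789487568
w7 ((576.0980224609375, 213.2825927734375), (68.40257263183594, 143.8590087890625), 75.61860656738281) [0.48288488 0.25992622 0.0195    ] [np.float64(0.122), np.float64(0.068)] 136.47028537960378
```

```bash
python3 -c "
from h import *
print(manip.finish_job(),manip.get_state()['clock'])"
```

```text
the job is handed in; nothing more can be done
the job is handed in; nothing more can be done
```

All four things are in their holders and released, and the job is handed in at about 35 s of robot time.

| Item | Distance from holder centre | Angle off holder |
|---|---|---|
| Marker in tray | about 3 mm | under 2° |
| Brush on rest | about 1 mm from the top view, about 7 mm from the side view | about 1° |
| Scale on pad, face up | about 4 mm | about 1–2° |
| Jar upright in dish | about 2–7 mm, depending on which dish estimate I use | not applicable |

- **Not fully measured:** I didn't measure seated heights separately. They rest on the contact forces at placing and the pictures. In the last top view the arm hid the brush's handle end, so its midpoint there comes from the visible tip, its direction and the known length.
- **Finger length disagreed with the text:** the fingertips end about 30–36 mm short of the reported TCP. Because of that, the first scale grasp closed on nothing above it, and the first marker grasp slipped off. Both were regripped lower without the object having moved.
- **Height checks were weak:** two-view heights for the jar lid (105 mm against 111) and most marker and brush ends (−1 to 8 mm) were close. The scale's and the dish rim's came out wrong, and the far ends of the marker and brush read 10–20 mm high in a second pairing, so there I relied on the given heights and on contact.

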